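# Swing the bench magnifier over the red figure and switch on its light

## Task

With one fingertip, gently push the steel rod of the magnifier round, without flinging it, until the lens stands centred above the figure in the red cloak, then press the green button on top of the column all the way down to switch on the magnifier's light and let go. Do not grip the magnifier, keep off its lens and the white ring around it, and leave both figures, the paint pot, the thinner bottle and the water cup standing where they are.

Things in the scene. Friction and masses are not known exactly. Their poses are not given: they have to be found in the camera images.
- swivel (a point): point on the upright axis of the magnifier's column, at the height of the rod's centre line (200 mm above the desk). The column (18 mm diameter, steel) stands on a round dark foot 150 mm in diameter, which is heavy and does not move. Just under and around the rod's inner end sits a black collar 36 mm in diameter
- swing_arm (a joint): angle of the swinging rod about the upright column axis, rad; positive is counter-clockwise seen from above; stops at -1.6 and 1.6. It turns with steady friction (about 0.12 N m, so 1 to 2 N at the rod) and stays where it is left
- rod_middle (a point): point on the centre line of the rod, 105 mm out from the column axis: a good place to push. The rod is a level round steel bar 12 mm in diameter, 200 mm above the desk, bare from 20 to 130 mm out from the axis on the lens side; a black sleeve 20 mm in diameter joins it to the lens head from 130 to 152 mm out. A short stub of the rod with a black knob sticks out 54 mm on the other side of the column
- lens_centre (a point): centre of the lens, 215 mm out from the column axis, 200 mm above the desk; it swings round with the rod and lies on the line from the swivel through rod_middle
- lens_head: white ring that frames the lens: outer diameter 128 mm, inner diameter 108 mm, 20 mm high, its underside 190 mm above the desk; origin at the centre of its underside; it swings with the rod; not to be touched
- glass: the clear round glass in the ring, 108 mm in diameter, 6 mm thick; origin at its centre; not to be touched
- rod: the steel rod, with the sleeve and the knob stub; origin on the column axis at the rod's height, its -x axis runs out along the rod to the lens; it is pushed, not gripped
- light_button (a joint): travel of the light button, m: 0 when up, 0.006 when fully down; it is sprung, fully down takes 5 N, and comes up again when released
- light_button_top (a point): centre of the upper face of the green light button (28 mm in diameter, in a white housing 44 mm in diameter) on top of the column, 238 mm above the desk; it is pressed straight down
- red_figure: loose painted miniature in a red cloak, with steel helmet and yellow shield, fixed on a turned wooden painting handle 37 mm in diameter (the figure's own base is 40 mm); 109 mm tall over all, about 90 g; origin at the centre of its underside, z up. It stands about 215 mm from the column axis, to one side or the other of the lens; the middle of the glass can be brought to within 18 mm of straight above it
- grey_figure: loose miniature of the same shape in plain grey primer, on the same wooden handle, 109 mm tall, about 90 g; origin at the centre of its underside, z up. It stands on the other side; leave it alone
- paint_pot: loose round blue paint pot with a white cap, 32 mm in diameter, 45 mm tall; origin at the centre of its underside; leave it alone
- thinner_bottle: loose white bottle with a red cap, 37 mm in diameter, 85 mm tall; origin at the centre of its underside; leave it alone
- water_cup: loose green glass cup, 68 mm in diameter at the rim, 75 mm tall; origin at the centre of its underside; leave it alone

How it is judged:
By the outcome, as a careful person would: the job done as asked, in the order asked, and still so for the second after the job is handed in, with the robot touching nothing.
It also fails if it takes over 51 s, if anything falls off the work surface, if the arm or the gripper's body presses on something with over 40 N, if the wrist force passes 120 N, or if a joint passes its speed limit or range.

## Robot

A 6-joint arm with a two-finger parallel gripper is mounted at the origin on the work surface. World frame = base frame: x ahead of the robot, y to its left, z up, the work surface at z = 0. Lengths are in m, angles in rad, forces in N, time in s.
With the tool pointing down it reaches from about 0.25 to 0.775 m from the base axis. Payload 4 kg.
Tool frame: the origin (TCP) lies at the very end of the fingers, on their centre line; the grasp point (between the pads) lies 19 mm behind it; z points along the fingers, y is the line along which they close (so a half turn about z gives the same grasp; the last joint's range is limited). The gripper opens to 94 mm and grips with 3 to 60 N. Pads are 16 mm wide; open, the fingers measure 119 mm over their backs; the gripper's body (75 mm by 177 mm) begins 78 mm behind the grasp point.
Start: joints at [-1.34, 0.087, 1.371, -0, 1.684, -0.103], TCP at [0.18, -0.52, 0.184] pointing down, gripper open.
Joint ranges: [-3.1, 3.1], [-0.76, 2.03], [0.27, 2.55], [-1.08, 4.22], [0.17, 2.65], [-2.57, 2.57]. Speed limits (rad/s): [2.79, 2.79, 3.14, 3.14, 3.14, 3.14].

## Interface

Orientations are given as [roll, pitch, yaw] about the fixed x, y, z axes, in that order (R = Rz(yaw) Ry(pitch) Rx(roll)).
In Python, from bench import robot, vision gives the robot as it stands.
- The arm moves only by the shell command python3 -m crank 'ROWS'. ROWS is JSON, a list of rows, each a list of 3 entries, a list of its own where there are three numbers: the closure, from 0 (fully open) to 1 (shut), then the shift along the tool's x, y, z in m, then the turn, a rotation vector about the tool's x, y, z in degrees. A call has 1 to 8 rows; each row shifts and turns the commanded pose from where the row before left it, along the tool's axes as they then stand; what a row does not reach is not made up. A row lasts 1/10 s, in which the tool goes at most 50 mm and 8.59 degrees, less where a joint would pass 70% of its speed; a pose out of reach is approached as far as the arm can. A call with a gripper value outside its range is refused whole. The fingers move at their own pace and stop on an object; the grip force is fixed at half the most. Time passes only in rows, so rows that do not move let the fingers close. It gives the time, the measured TCP pose, the force, the opening and the grip force at its end, in the units of the state.
- robot.get_obs(): the state, without advancing time (a new reading comes with each control period).
- vision.snapshot(name): name is "scene" or "top" or "wrist"; returns a dict with "color" (400x640x3 uint8, red, green, blue), "z_map" (400x640 float32, m along the optical axis (not along the pixel's ray), 0 where there is no reading), "fx", "fy", "cx", "cy" (pixels), "R" (3x3) and "t" (3): a world point X has camera coordinates R X + t. Camera axes: x right, y down, z forward; pixel columns grow to the right and rows downward; lengths in m; the calibration is good to about 2 mm. A picture is of the moment at which its call begins.
- robot.close_job(): hands the job in; it is judged then, once.
The state is a dict: "time": time; "joint_positions": joint angles; "qvel": joint speeds; "joint_torque": joint torques, N m; "tool_pos": TCP position; "ee_rot": TCP orientation; "wrist_force": force on the tool from outside, world axes, zero at the start; "wrist_torque": the same for the moment, N m; "width": finger opening in m; "finger_force": force on a finger pad.
Only numpy, scipy, OpenCV 4.12 (cv2) and the standard library are available. Lean on these libraries where they do the work, as an engineer would, in place of code of your own. Each camera call takes 0.05 s, during which the arm holds its last target. There are 200 camera calls.

## Working session

There is one attempt and no reset: what is moved stays moved. The work goes in short steps, Python scripts to look and compute and a shell command to move; the robot and the scene stay as the last step left them, time stands still between calls to the robot, and variables do not carry over. Pictures are saved under pics/ and viewed, at most 10 in all, crops included, and the job is handed in when it is done.

```bash
mkdir -p pics
cat > h.py <<'E'
import numpy as np, cv2
from bench import robot, vision
def snap(n,f=None):
    s=vision.snapshot(n)
    if f: cv2.imwrite('pics/'+f,s['color'][:,:,::-1])
    return s
def ray(s,u,v,z):
    R=np.array(s['R']);t=np.array(s['t']);c=-R.T@t
    d=R.T@np.array([(u-s['cx'])/s['fx'],(v-s['cy'])/s['fy'],1])
    return c+d*(z-c[2])/d[2]
def pts(s):
    R=np.array(s['R']);t=np.array(s['t']);v,u=np.mgrid[:400,:640];z=s['z_map']
    P=np.stack([(u-s['cx'])/s['fx']*z,(v-s['cy'])/s['fy']*z,z],-1)
    return (P-t)@R
E
python3 - <<'E'
from h import *
s=snap('top','top.png');s2=snap('scene','scene.png')
for q in(s,s2): print(-np.array(q['R']).T@np.array(q['t']),q['fx'])
print(np.array(s['R']))
print(robot.get_obs())
np.savez('top.npz',**s)
E
```

```text
[ 0.40486173 -0.00443202  0.8880155 ] 392.08156192771753
[1.25988884 0.12163482 0.60502921] 466.26840701847505
[[ 0.02847429 -0.99959268  0.0019219 ]
 [-0.97962421 -0.02828778 -0.19883713]
 [ 0.1988105   0.00377901 -0.98003066]]
{'time': 0.1, 'joint_positions': array([-1.34010887e+00,  8.78928119e-02,  1.37206063e+00, -9.62668469e-06,
        1.68359032e+00, -1.03128460e-01]), 'qvel': array([ 0.00056364, -0.00231274, -0.00237172, -0.00091002,  0.00179008,
        0.00051586]), 'joint_torque': array([ 1.69906547e-03, -3.41252482e+01, -3.03301156e+01,  7.19377049e-02,
        3.04430863e-02, -9.43507484e-05]), 'tool_pos': array([ 0.18006626, -0.5191402 ,  0.18323641]), 'ee_rot': array([-3.13965093e+00, -1.91341040e-04,  3.33814654e-01]), 'wrist_force': array([ 0.66374826,  0.44475509, -0.86559513]), 'wrist_torque': array([-0.04114463,  0.03223708,  0.00640081]), 'finger_force': 0.0, 'width': 0.09422800331029563}
```

View pics/top.png

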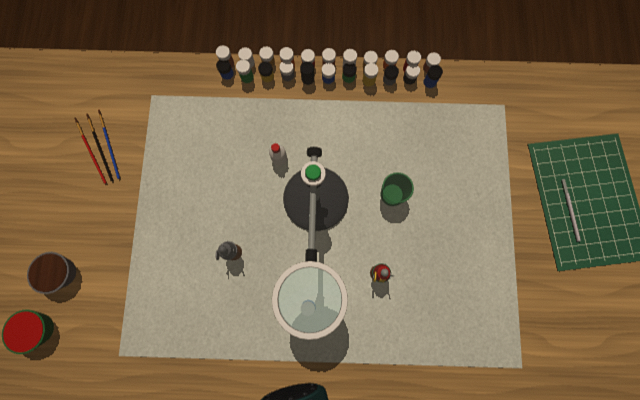

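View pics/scene.png

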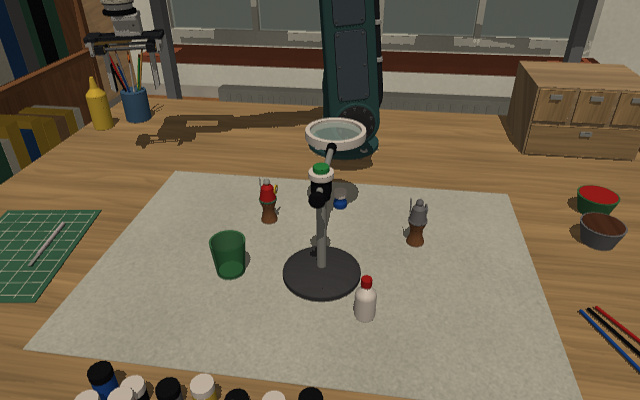

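Top view: button (313,173), lens centred at about (310,300), red figure at (382,272) on the image right (−y side), grey figure at (229,250), paint pot under the lens, cup at (397,188), thinner at (277,150). Now to measure these positions.

Run:
```python
from h import *
s=dict(np.load('top.npz'));s2=snap('scene')
def blob(s,f,win):
    c=s['color'].astype(int);m=f(c[...,0],c[...,1],c[...,2]);w=np.zeros_like(m);a,b,e,g=win;w[b:g,a:e]=1;m=m&w
    v,u=np.nonzero(m);return m,u.mean(),v.mean(),m.sum()
green=lambda r,g,b:(g>r+50)&(g>b+40)
m,u,v,n=blob(s,green,(295,155,330,190));print('btn top',u,v,n,ray(s,u,v,.238))
m,u,v,n=blob(s2,green,(305,158,335,178));print('btn scene',u,v,n,ray(s2,u,v,.236))
# ring
c=s['color'].astype(int);m=((c.min(-1)>190)).astype(np.uint8);m[:255]=0;m[345:]=0;m[:,:265]=0;m[:,355:]=0
cn=max(cv2.findContours(m,0,1)[0],key=len);e=cv2.fitEllipse(cv2.convexHull(cn));print('ring',e,ray(s,*e[0],.208))
# red
red=lambda r,g,b:(r>g+50)&(r>b+50)
for nm,q,w in(('top',s,(365,255,400,290)),('scene',s2,(255,175,285,208))):
    m,u,v,n=blob(q,red,w);P=pts(q)[m];print('red',nm,u,v,n,np.median(P,0),P.min(0),P.max(0))
# point cloud figures, both views
for nm,q in(('top',s),('scene',s2)):
    P=pts(q)
    for k,(x,y) in dict(red=(.45,-.16),grey=(.45,.18),cup=(.62,-.17),thin=(.72,.08)).items():
        d=P[(np.hypot(P[...,0]-x,P[...,1]-y)<.08)&(P[...,2]>.015)&(P[...,2]<.13)&(q['z_map']>0)]
        if len(d): print(k,nm,len(d),d.min(0),d.max(0),(d.min(0)+d.max(0))/2)
P=pts(s)
for p in((313,173),(312,220),(312,235),(382,272),(382,280)):print(p,P[p[1],p[0]])
# handle in scene (brown)
print('red handle base',ray(s2,270,222,0),'grey',ray(s2,415,245,0))
```

```text
btn top 312.5192307692308 171.35256410256412 156 [0.58253979 0.02002523 0.238     ]
btn scene 320.7352941176471 167.71323529411765 136 [0.58750777 0.02079631 0.236     ]Traceback (most recent call last):
  File "<stdin>", line 11, in <module>
ValueError: max() iterable argument is empty
```

Run:
```python
from h import *
s=dict(np.load('top.npz'));s2=snap('scene')
def blob(s,f,win):
    c=s['color'].astype(int);m=f(c[...,0],c[...,1],c[...,2]);w=np.zeros_like(m);a,b,e,g=win;w[b:g,a:e]=1;m=m&w
    v,u=np.nonzero(m);return m,u.mean(),v.mean(),m.sum()
P=pts(s)
m=((P[...,2]>.195)&(P[...,2]<.225)).astype(np.uint8);m[:262]=0;m[345:]=0;m[:,:265]=0;m[:,355:]=0
cn=cv2.findContours(m,0,1)[0];print(m.sum())
e=cv2.fitEllipse(cv2.convexHull(np.vstack(cn)));print('ring',e,ray(s,*e[0],.21))
red=lambda r,g,b:(r>g+35)&(r>b+35)
for nm,q,w in(('top',s,(365,255,400,290)),('scene',s2,(255,175,285,208))):
    m,u,v,n=blob(q,red,w);Q=pts(q)[m];print('red',nm,u,v,n,np.median(Q,0),Q.min(0),Q.max(0))
for nm,q in(('top',s),('scene',s2)):
    P=pts(q)
    for k,(x,y) in dict(red=(.40,-.14),grey=(.43,.17),cup=(.57,-.17),thin=(.65,.10)).items():
        d=P[(np.hypot(P[...,0]-x,P[...,1]-y)<.07)&(P[...,2]>.012)&(P[...,2]<.13)&(q['z_map']>0)]
        if len(d): print(k,nm,len(d),d.min(0).round(3),d.max(0).round(3),((d.min(0)+d.max(0))/2).round(3))
P=pts(s)
for p in((313,173),(312,220),(312,235),(382,272),(382,280)):print(p,P[p[1],p[0]])
print('red handle base',ray(s2,270,222,0),'grey',ray(s2,415,245,0))
for z in (.02,.05,.08): # handle slices
  for nm,q in(('top',s),('scene',s2)):
    Q=pts(q);d=Q[(np.hypot(Q[...,0]-.40,Q[...,1]+.14)<.07)&(abs(Q[...,2]-z)<.012)]
    if len(d):print(z,nm,len(d),d.min(0).round(3),d.max(0).round(3))
```

```text
4619
ring ((309.28985595703125, 299.5536804199219), (75.61058044433594, 77.96045684814453), 5.759660243988037) [0.36784564 0.01880278 0.21      ]
red top 380.7986577181208 271.46308724832215 149 [ 0.4205802  -0.11645992  0.08720046] [ 0.40486173 -0.13841266  0.06371664] [ 0.43556982 -0.00443202  0.8880155 ]
red scene 267.04545454545456 193.1611570247934 242 [ 0.42954914 -0.11972334  0.07764384] [ 2.66564928e-01 -1.53110777e-01  2.36440489e-04] [ 0.43853672 -0.10602511  0.09700124]
red top 306 [ 0.401 -0.142  0.013] [ 0.438 -0.103  0.109] [ 0.419 -0.123  0.061]
grey top 350 [0.435 0.181 0.012] [0.475 0.219 0.11 ] [0.455 0.2   0.061]
cup top 585 [ 0.565 -0.19   0.012] [ 0.632 -0.123  0.078] [ 0.599 -0.156  0.045]
thin top 606 [0.581 0.042 0.012] [0.695 0.126 0.088] [0.638 0.084 0.05 ]
red scene 565 [ 0.402 -0.143  0.012] [ 0.441 -0.103  0.108] [ 0.421 -0.123  0.06 ]
grey scene 643 [0.44  0.181 0.012] [0.478 0.22  0.109] [0.459 0.2   0.06 ]
cup scene 1376 [ 0.565 -0.189  0.012] [ 0.634 -0.122  0.077] [ 0.599 -0.156  0.044]
thin scene 1423 [0.581 0.03  0.012] [0.698 0.127 0.087] [0.64  0.079 0.049]
(313, 173) [0.58007283 0.01915844 0.23640787]
(312, 220) [0.50310477 0.01911232 0.20525302]
(312, 235) [0.47676856 0.01820219 0.20498549]
(382, 272) [ 0.41862271 -0.11886915  0.10154126]
(382, 280) [ 0.40486173 -0.00443202  0.8880155 ]
red handle base [ 0.42651778 -0.11931127  0.        ] grey [0.46497881 0.20138187 0.        ]
0.02 top 13 [ 0.409 -0.11   0.008] [ 0.43  -0.108  0.014]
0.02 scene 138 [ 0.41  -0.14   0.008] [ 0.438 -0.107  0.032]
0.05 top 48 [ 0.401 -0.142  0.055] [ 0.438 -0.104  0.062]
0.05 scene 129 [ 0.412 -0.143  0.038] [ 0.441 -0.103  0.062]
0.08 top 169 [ 0.401 -0.139  0.068] [ 0.433 -0.103  0.092]
0.08 scene 196 [ 0.402 -0.14   0.068] [ 0.437 -0.103  0.092]
```

```bash
python3 -m crank '[[1,[0,0,-0.045],[0,0,0]],[1,[0,0,-0.045],[0,0,6.4]],[1,[0,0,-0.045],[0,0,6.4]],[1,[0,0,0],[0,0,6.4]],[1,[0,0,0],[0,0,0]],[1,[0.02,-0.04,0],[0,0,0]],[1,[0.02,-0.04,0],[0,0,0]],[1,[0.02,-0.04,0],[0,0,0]]]'
```

```text
time: 1.0
tool_pos: [0.2404, -0.398, 0.3168]
ee_rot: [-3.137, 0.002, 0.0]
wrist_force: [0.8, 0.9, 1.2]
width: 0.0334
finger_force: 0.0
```

```bash
python3 -m crank '[[1,[0.022,-0.042,0],[0,0,0]],[1,[0.022,-0.042,0],[0,0,0]],[1,[0.022,-0.042,0],[0,0,0]],[1,[0.022,-0.042,0],[0,0,0]],[1,[0.022,-0.042,0],[0,0,0]],[1,[0.022,-0.042,0],[0,0,0]],[1,[0.022,-0.042,0],[0,0,0]],[1,[0.022,-0.042,0],[0,0,0]]]'; python3 -m crank '[[1,[0.022,-0.042,0],[0,0,0]],[1,[0.022,-0.042,0],[0,0,0]],[1,[0.018,-0.042,0],[0,0,0]],[1,[0,0,0],[0,0,0]],[1,[0,0,0],[0,0,0]]]'
python3 - <<'E'
from h import *
s=snap('wrist','w1.png');print(-np.array(s['R']).T@np.array(s['t']));P=pts(s)
import sys
m=(P[...,2]>.185)&(P[...,2]<.215)&(P[...,0]>.44)&(P[...,0]<.53)&(abs(P[...,1]-.02)<.03)&(s['z_map']>0)
print(m.sum(),np.polyfit(P[m][:,0],P[m][:,1],1) if m.sum()>10 else 0,P[m].min(0),P[m].max(0))
E
```

```text
time: 1.8
tool_pos: [0.4166, -0.0619, 0.3174]
ee_rot: [-3.141, 0.003, 0.001]
wrist_force: [1.2, -0.4, 0.8]
width: 0.0008
finger_force: 0.0
time: 2.3
tool_pos: [0.4784, 0.0626, 0.3171]
ee_rot: [3.141, 0.004, 0.003]
wrist_force: [0.3, -0.2, 0.4]
width: 0.0004
finger_force: 0.0
[0.55948762 0.06179714 0.51686599]
1259 [0.00040526 0.0188457 ] [0.4400405  0.00810637 0.19536438] [0.52992774 0.02809633 0.21109435]
```

View pics/w1.png

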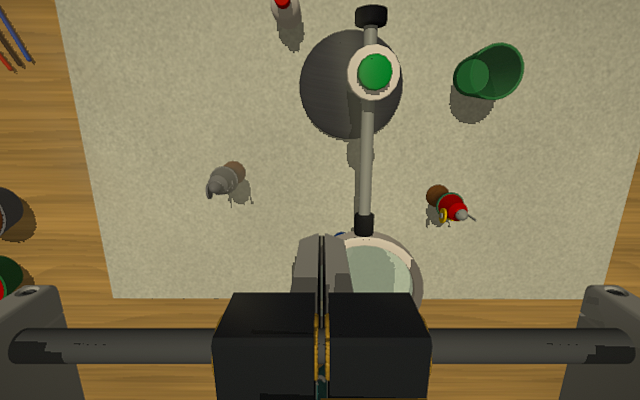

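The wrist view shows the fingertips to the left of the rod (rod at column ~368, sleeve at (364,223)). There is about 25 mm of clearance, so I'll descend beside the rod.

```bash
python3 -m crank '[[1,[0,0,0.04],[0,0,0]],[1,[0,0,0.04],[0,0,0]],[1,[0,0,0.04],[0,0,0]],[1,[0,0,0.014],[0,0,0]],[1,[0,0.006,0],[0,0,0]],[1,[0,0.005,0],[0,0,0]],[1,[0,0.003,0],[0,0,0]],[1,[0,0,0],[0,0,0]]]'; python3 -m crank '[[1,[0,0.003,0],[0,0,0]],[1,[0,0.003,0],[0,0,0]],[1,[0,0.002,0],[0,0,0]],[1,[0,0,0],[0,0,0]]]'
```

```text
time: 3.15
tool_pos: [0.4803, 0.0472, 0.1877]
ee_rot: [3.141, -0.004, -0.002]
wrist_force: [0.0, -0.7, -0.2]
width: 0.0007
finger_force: 0.0
time: 3.55
tool_pos: [0.4789, 0.0398, 0.1853]
ee_rot: [3.141, 0.0, -0.001]
wrist_force: [0.2, -0.2, 0.2]
width: 0.0007
finger_force: 0.0
```

```bash
python3 -m crank '[[1,[0,0.002,0],[0,0,0]],[1,[-0.0003,0.0018,0],[0,0,-1]],[1,[-0.0006,0.0037,0],[0,0,-2]],[1,[-0.0006,0.0037,0],[0,0,-2]],[1,[-0.0006,0.0037,0],[0,0,-2]],[1,[-0.0006,0.0037,0],[0,0,-2]],[1,[-0.0006,0.0037,0],[0,0,-2]],[1,[-0.0006,0.0037,0],[0,0,-2]]]'
python3 - <<'E'
from h import *
s=snap('top','t2.png')
P=pts(s);m=((P[...,2]>.195)&(P[...,2]<.225)&(P[...,0]<.44)&(P[...,1]<.1)).astype(np.uint8)
print(robot.get_obs()['wrist_force'])
E
```

```text
time: 4.35
tool_pos: [0.4773, 0.0136, 0.1852]
ee_rot: [3.141, 0.0, 0.228]
wrist_force: [-0.6, -0.6, 0.1]
width: 0.0008
finger_force: 0.0
[-0.14567034 -1.04030356 -0.33042924]
```

View pics/t2.png

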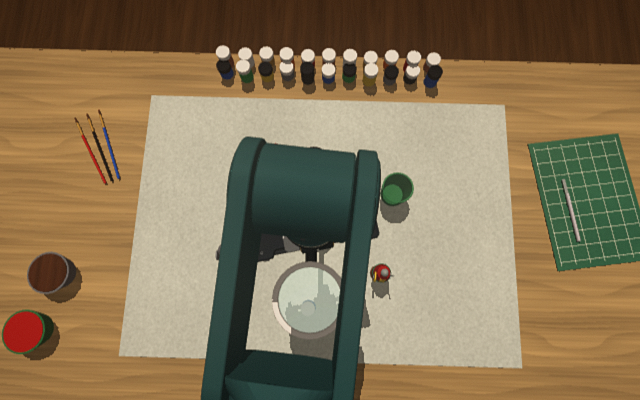

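Run:
```python
from h import *
s=snap('scene');w=snap('wrist')
a=cv2.resize(s['color'][90:300,210:450],(480,420));b=cv2.resize(w['color'],(640,400))[:,100:420]
im=np.zeros((420,800,3),np.uint8);im[:,:480]=a;im[:400,480:]=b
cv2.imwrite('pics/c3.png',im[:,:,::-1])
P=pts(w);print(P[223,364])
```

```text
[ 0.43250099 -0.05172722  0.00192074]
```

View pics/c3.png

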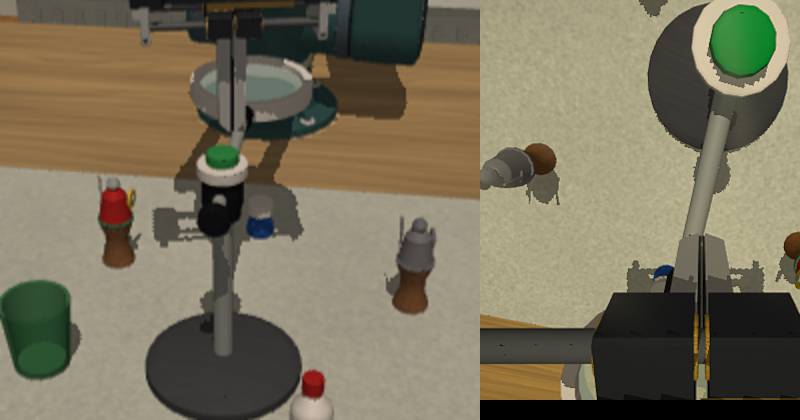

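The rod looks almost unmoved in the scene view (ring still near pixel (336,135)), although the fingers are already at its y. I'll check the geometry numerically before pushing on.

Run:
```python
from h import *
w=snap('wrist');P=pts(w);z=w['z_map']
print('t',robot.get_obs()['time'],robot.get_obs()['tool_pos'])
for x in (.50,.515,.53,.545):
    m=(P[...,2]>.17)&(P[...,2]<.225)&(abs(P[...,0]-x)<.004)&(abs(P[...,1]-.02)<.06)&(z>0)
    d=P[m]; print(x,m.sum(),d.min(0).round(3),d.max(0).round(3))
m=(P[...,2]>.17)&(P[...,2]<.225)&(P[...,0]>.45)&(P[...,0]<.50)&(abs(P[...,1]-.02)<.06)&(z>0)
v,u=np.nonzero(m)
for x in np.arange(.45,.5,.005):
    k=m&(abs(P[...,0]-x)<.0025);d=P[k]
    if len(d):print(round(x,3),len(d),d.min(0).round(3),d.max(0).round(3))
for q in('top','scene'):
    s=snap(q);Q=pts(s);k=(abs(Q[...,2]-.2)<.02)&(Q[...,0]>.28)&(Q[...,0]<.45)&(abs(Q[...,1])<.15)&(s['z_map']>0)
    d=Q[k];print(q,len(d),np.percentile(d,[1,50,99],axis=0).round(3))
```

```text
t 4.55 [0.4773091  0.01376187 0.18521357]
0.5 271 [0.496 0.013 0.2  ] [0.504 0.025 0.207]
0.515 294 [0.511 0.013 0.199] [0.519 0.025 0.207]
0.53 312 [0.526 0.013 0.199] [0.534 0.025 0.207]
0.545 332 [0.541 0.013 0.2  ] [0.549 0.025 0.207]
0.45 22 [0.45  0.025 0.2  ] [0.452 0.028 0.207]
0.455 42 [0.453 0.025 0.195] [0.455 0.028 0.208]
0.48 13 [0.48  0.022 0.199] [0.482 0.024 0.204]
0.485 444 [0.483 0.01  0.2  ] [0.487 0.026 0.225]
0.49 332 [0.488 0.002 0.2  ] [0.492 0.024 0.225]
0.495 165 [0.493 0.013 0.2  ] [0.497 0.024 0.207]
top 4424 [[ 0.309 -0.029  0.2  ]
 [ 0.369  0.022  0.203]
 [ 0.442  0.078  0.211]]
scene 1241 [[ 0.311 -0.042  0.191]
 [ 0.382  0.034  0.204]
 [ 0.436  0.08   0.211]]
```

Run:
```python
from h import *
s=snap('scene');R=np.array(s['R']);t=np.array(s['t'])
for X in ([.4773,.0138,.185],[.4773,.0138,.21],[.4773,.019,.2],[.584,.02,.238]):
    c=R@X+t;print(X,s['fx']*c[0]/c[2]+s['cx'],s['fy']*c[1]/c[2]+s['cy'],c[2])
Q=pts(s)
for v in range(120,166,3):print(v,[tuple(Q[v,u].round(3)) for u in (321,325,329,332)])
im=cv2.resize(s['color'][100:190,270:390],(800,600),interpolation=0);cv2.imwrite('pics/c4.png',im[:,:,::-1])
```

```text
[0.4773, 0.0138, 0.185] 325.6420588177198 163.6859001529092 0.8928628857256564
[0.4773, 0.0138, 0.21] 325.66914999868567 151.9633857818077 0.8797549046274947
[0.4773, 0.019, 0.2] 328.37402329109017 156.8693013229477 0.8843378833645191
[0.584, 0.02, 0.238] 320.5661353477179 165.62224283411098 0.7744450439294022
120 [(np.float64(0.486), np.float64(0.006), np.float64(0.278)), (np.float64(0.486), np.float64(0.014), np.float64(0.278)), (np.float64(0.484), np.float64(0.021), np.float64(0.278)), (np.float64(0.482), np.float64(0.026), np.float64(0.277))]
123 [(np.float64(0.487), np.float64(0.006), np.float64(0.272)), (np.float64(0.485), np.float64(0.014), np.float64(0.272)), (np.float64(0.483), np.float64(0.021), np.float64(0.272)), (np.float64(0.482), np.float64(0.026), np.float64(0.271))]
126 [(np.float64(0.487), np.float64(0.006), np.float64(0.266)), (np.float64(0.484), np.float64(0.013), np.float64(0.266)), (np.float64(0.484), np.float64(0.021), np.float64(0.266)), (np.float64(0.482), np.float64(0.026), np.float64(0.266))]
129 [(np.float64(0.488), np.float64(0.007), np.float64(0.261)), (
[... 2367 characters left out ...]
p.float64(-0.05), np.float64(0.0)), (np.float64(0.495), np.float64(0.015), np.float64(0.204)), (np.float64(0.498), np.float64(0.023), np.float64(0.206)), (np.float64(0.104), np.float64(-0.02), np.float64(0.001))]
162 [(np.float64(0.123), np.float64(-0.048), np.float64(-0.001)), (np.float64(0.508), np.float64(0.017), np.float64(0.205)), (np.float64(0.506), np.float64(0.024), np.float64(0.205)), (np.float64(0.116), np.float64(-0.018), np.float64(-0.002))]
165 [(np.float64(0.583), np.float64(0.021), np.float64(0.239)), (np.float64(0.582), np.float64(0.027), np.float64(0.239)), (np.float64(0.513), np.float64(0.025), np.float64(0.202)), (np.float64(0.134), np.float64(-0.016), np.float64(-0.002))]
```

View pics/c4.png

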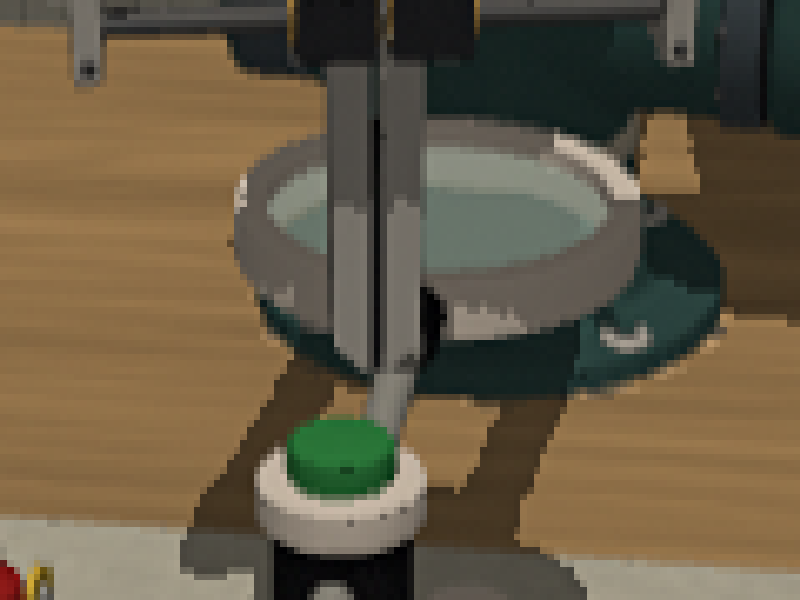

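The close view shows that the fingertips end about 26 mm above the reported TCP, at z≈0.212. They passed just over the rod without touching it. I'll go back to the +y side and descend deeper.

```bash
python3 -m crank '[[1,[0,0,-0.03],[0,0,0]],[1,[0,0,0],[0,0,6.5]],[1,[0,0,0],[0,0,6.5]],[1,[0,-0.022,0],[0,0,0]],[1,[0.001,-0.022,0],[0,0,0]],[1,[0,0,0],[0,0,0]],[1,[0,0,0.03],[0,0,0]],[1,[0,0,0.027],[0,0,0]]]'; python3 -m crank '[[1,[0,0.006,0],[0,0,0]],[1,[0,0.006,0],[0,0,0]],[1,[0,0.003,0],[0,0,0]],[1,[0,0,0],[0,0,0]]]'
python3 - <<'E'
from h import *
s=snap('scene');c=s['color'][100:190,270:390];im=cv2.resize(c,(480,360),interpolation=0);cv2.imwrite('pics/c5.png',im[:,:,::-1])
E
```

```text
time: 5.5
tool_pos: [0.479, 0.0574, 0.1583]
ee_rot: [3.141, -0.002, -0.001]
wrist_force: [-0.1, 0.5, -0.5]
width: 0.0002
finger_force: 0.0
time: 5.9
tool_pos: [0.4795, 0.0419, 0.1602]
ee_rot: [3.141, -0.003, -0.003]
wrist_force: [0.2, 0.3, 0.7]
width: 0.0002
finger_force: 0.0
```

View pics/c5.png

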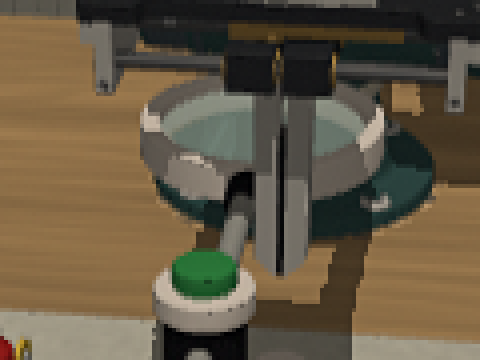

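The fingers are now on the +y side of the rod with the tips below it, about 4 mm clear. I'll push along the arc.

```bash
python3 -m crank '[[1,[0,0.002,0],[0,0,0]],[1,[0,0.002,0],[0,0,0]],[1,[-0.0003,0.0018,0],[0,0,-1]],[1,[-0.0003,0.0018,0],[0,0,-1]],[1,[-0.0006,0.0037,0],[0,0,-2]],[1,[-0.0006,0.0037,0],[0,0,-2]],[1,[-0.0006,0.0037,0],[0,0,-2]],[1,[-0.0006,0.0037,0],[0,0,-2]]]'
python3 - <<'E'
from h import *
w=snap('wrist');P=pts(w);m=(P[...,2]>.19)&(P[...,2]<.215)&(np.hypot(P[...,0]-.584,P[...,1]-.02)<.085)&(np.hypot(P[...,0]-.584,P[...,1]-.02)>.04)&(P[...,0]<.56)&(w['z_map']>0)
d=P[m];print(m.sum(),np.degrees(np.arctan(np.polyfit(d[:,0],d[:,1],1)[0])))
E
```

```text
time: 6.75
tool_pos: [0.4769, 0.0204, 0.1585]
ee_rot: [-3.141, -0.001, 0.176]
wrist_force: [-0.2, 0.4, 0.3]
width: -0.0001
finger_force: 0.6
2265 9.175147241758205
```

```bash
python3 -m crank '[[1,[-0.0006,0.0037,0],[0,0,-2]],[1,[-0.0006,0.0037,0],[0,0,-2]],[1,[-0.0006,0.0037,0],[0,0,-2]],[1,[-0.0006,0.0037,0],[0,0,-2]],[1,[-0.0006,0.0037,0],[0,0,-2]],[1,[-0.0006,0.0037,0],[0,0,-2]],[1,[-0.0006,0.0037,0],[0,0,-2]],[1,[-0.0006,0.0037,0],[0,0,-2]]]'; python3 -m crank '[[1,[-0.0006,0.0037,0],[0,0,-2]],[1,[-0.0006,0.0037,0],[0,0,-2]],[1,[-0.0006,0.0037,0],[0,0,-2]],[1,[-0.0006,0.0037,0],[0,0,-2]],[1,[-0.0003,0.0018,0],[0,0,-1]],[1,[0,0,0],[0,0,0]]]'
cat > m.py <<'E'
from h import *
w=snap('wrist');P=pts(w);r=np.hypot(P[...,0]-.584,P[...,1]-.02);m=(P[...,2]>.19)&(P[...,2]<.215)&(r<.085)&(r>.04)&(P[...,0]<.56)&(w['z_map']>0)
d=P[m];q=cv2.fitLine(d[:,:2].astype(np.float32),cv2.DIST_HUBER,0,.01,.01).ravel();print(m.sum(),np.degrees(np.arctan(q[1]/q[0])),q)
k=(P[...,2]>.195)&(P[...,2]<.215)&(r>.14)&(r<.29)&(w['z_map']>0);print(k.sum(),P[k].min(0),P[k].max(0))
E
python3 m.py
```

```text
time: 7.6
tool_pos: [0.4807, -0.0091, 0.1583]
ee_rot: [-3.141, -0.0, 0.454]
wrist_force: [0.8, 1.5, 0.1]
width: 0.0007
finger_force: 0.6
time: 8.2
tool_pos: [0.4864, -0.0254, 0.1581]
ee_rot: [3.141, 0.001, 0.609]
wrist_force: [0.9, 0.1, 0.3]
width: 0.0004
finger_force: 0.0
2286 35.036118 [ 0.8187903   0.5740927   0.5338523  -0.01546611]
903 [ 0.41525481 -0.13516924  0.19502734] [ 0.47150694 -0.05633903  0.21118665]
```

```bash
python3 -m crank '[[1,[-0.0006,0.0037,0],[0,0,-2]],[1,[-0.0006,0.0037,0],[0,0,-2]],[1,[-0.0003,0.0018,0],[0,0,-1]],[1,[-0.0003,0.0018,0],[0,0,-1]],[1,[0,0,0],[0,0,0]]]'; python3 m.py
```

```text
time: 8.75
tool_pos: [0.4916, -0.0353, 0.1581]
ee_rot: [3.141, 0.0, 0.714]
wrist_force: [-1.0, 0.5, 0.7]
width: 0.0007
finger_force: 0.2
2278 40.762623 [ 0.75742114  0.6529267   0.5376488  -0.02044875]
883 [ 0.42565503 -0.14678197  0.19511831] [ 0.48566144 -0.07098217  0.21114822]
```

The lens is now within about 3 mm of the figure. I'll back off, rise, move over the button and look again.

```bash
python3 -m crank '[[1,[0,-0.005,0],[0,0,0]],[1,[0,-0.012,0],[0,0,0]],[1,[0,-0.013,0],[0,0,0]],[1,[0,0,-0.04],[0,0,0]],[1,[0,0,-0.045],[0,0,0]],[1,[0,0,-0.035],[0,0,0]],[1,[0.035,0.017,0],[0,0,0]],[1,[0.035,0.017,0],[0,0,0]]]'; python3 -m crank '[[1,[0.035,0.016,0],[0,0,0]],[1,[0,0,0],[0,0,0]],[1,[0,0,0],[0,0,0]]]'
python3 - <<'E'
from h import *
s=snap('top','t6.png');Q=pts(s);k=(abs(Q[...,2]-.203)<.012)&(np.hypot(Q[...,0]-.421,Q[...,1]+.12)<.075)&(s['z_map']>0)
d=Q[k];print(len(d),d.min(0),d.max(0))
c=s['scene'] if 'scene' in s else snap('scene')
g=c['color'].astype(int);m=(g[...,1]>g[...,0]+50)&(g[...,1]>g[...,2]+40);m[:155]=0;m[180:]=0;m[:,:300]=0;m[:,340:]=0
P=pts(c);print('btn',m.sum(),np.median(P[m],0))
k=(P[...,0]>.55)&(P[...,0]<.62)&(abs(P[...,1]-.02)<.03)&(P[...,2]>.25)&(P[...,2]<.30);print(P[k].min(0),P[k].max(0))
k=(P[...,2]>.19)&(P[...,2]<.215)&(np.hypot(P[...,0]-.421,P[...,1]+.12)<.075)&(c['z_map']>0);print(P[k].min(0),P[k].max(0))
print(robot.get_obs()['tool_pos'])
E
```

```text
time: 9.6
tool_pos: [0.548, 0.0088, 0.2819]
ee_rot: [3.137, -0.005, 0.714]
wrist_force: [0.0, -0.4, 0.2]
width: 0.0006
finger_force: 0.0
time: 9.9
tool_pos: [0.5835, 0.0195, 0.2772]
ee_rot: [-3.14, 0.002, 0.716]
wrist_force: [-0.1, -0.9, 0.1]
width: 0.0006
finger_force: 0.0
4473 [ 0.35792961 -0.18406687  0.19119566] [ 0.48426192 -0.05899544  0.21282366]
btn 139 [0.58994577 0.02093907 0.23741768]
[0.5779979  0.01192473 0.29899986] [0.58540887 0.02751007 0.29963976]
[ 0.35890763 -0.18321409  0.19008539] [ 0.48738066 -0.05625976  0.21176386]
[0.58306146 0.01892096 0.27908881]
```

View pics/t6.png

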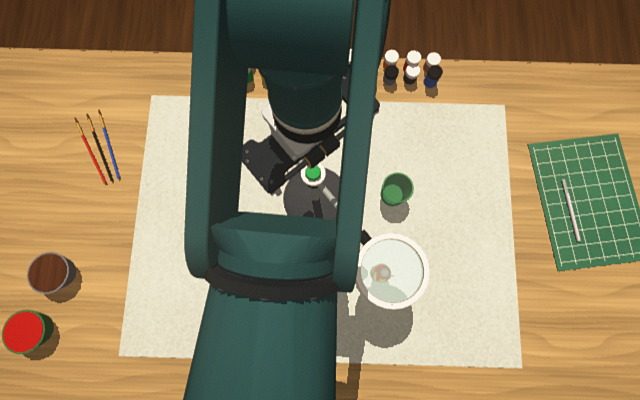

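The top view shows the figure visible through the lens near (383,271), with the ring around it centred at about (392,271); parallax explains the offset. The clouds put the lens at (0.422,−0.121) and the figure at (0.421,−0.123). Now to press the button.

```bash
python3 -m crank '[[1,[0.0025,0,0.02],[0,0,0]],[1,[0,0,0.02],[0,0,0]],[1,[0,0,0.015],[0,0,0]],[1,[0,0,0.005],[0,0,0]],[1,[0,0,0],[0,0,0]]]';python3 -m crank '[[1,[0,0,0.002],[0,0,0]],[1,[0,0,0.002],[0,0,0]],[1,[0,0,0.001],[0,0,0]],[1,[0,0,0],[0,0,0]]]'; python3 -m crank '[[1,[0,0,0.002],[0,0,0]],[1,[0,0,0.001],[0,0,0]],[1,[0,0,0],[0,0,0]]]'
```

```text
time: 10.5
tool_pos: [0.5851, 0.0201, 0.2183]
ee_rot: [-3.141, 0.001, 0.714]
wrist_force: [-0.2, 0.1, -0.0]
width: 0.0005
finger_force: 0.0
time: 10.9
tool_pos: [0.5865, 0.0201, 0.2143]
ee_rot: [3.14, -0.001, 0.714]
wrist_force: [0.1, -0.5, 3.2]
width: 0.0004
finger_force: 1.5
time: 11.2
tool_pos: [0.5865, 0.0201, 0.2112]
ee_rot: [3.14, -0.001, 0.714]
wrist_force: [-0.2, -0.2, 4.8]
width: 0.0004
finger_force: 2.4
```

```bash
python3 -m crank '[[1,[0,0,0.001],[0,0,0]],[1,[0,0,0],[0,0,0]]]'; python3 -m crank '[[1,[0,0,0.001],[0,0,0]],[1,[0,0,0],[0,0,0]]]'; python3 -m crank '[[1,[0,0,0.001],[0,0,0]],[1,[0,0,0],[0,0,0]]]'
```

```text
time: 11.4
tool_pos: [0.5866, 0.0202, 0.211]
ee_rot: [3.139, -0.002, 0.714]
wrist_force: [-0.3, -0.1, 7.7]
width: 0.0006
finger_force: 3.7
time: 11.6
tool_pos: [0.5866, 0.0201, 0.211]
ee_rot: [3.139, -0.003, 0.714]
wrist_force: [-1.7, 0.7, 9.6]
width: 0.0005
finger_force: 4.9
time: 11.8
tool_pos: [0.5867, 0.0202, 0.2109]
ee_rot: [3.138, -0.003, 0.714]
wrist_force: [-3.1, -0.2, 13.1]
width: 0.0007
finger_force: 6.1
```

It has bottomed: the position is stuck while the force rises to 13 N, about 6 mm below first contact. I'll release and back off.

```bash
python3 -m crank '[[1,[0,0,-0.005],[0,0,0]],[1,[0,0,-0.015],[0,0,0]],[1,[0,0,-0.04],[0,0,0]],[1,[0,0,-0.03],[0,0,0]],[1,[0,0,0],[0,0,0]],[1,[0,0,0],[0,0,0]]]'
python3 - <<'E'
from h import *
s=snap('top');c=snap('scene','s7.png')
for n,q in(('top',s),('scene',c)):
    Q=pts(q);k=(abs(Q[...,2]-.203)<.012)&(np.hypot(Q[...,0]-.421,Q[...,1]+.12)<.075)&(q['z_map']>0)
    d=Q[k];print(n,(d.min(0)+d.max(0))/2)
    d=Q[(np.hypot(Q[...,0]-.421,Q[...,1]+.123)<.05)&(Q[...,2]>.012)&(Q[...,2]<.13)&(q['z_map']>0)]
    if len(d):print('red',d.min(0),d.max(0))
E
```

```text
time: 12.4
tool_pos: [0.5863, 0.0203, 0.2975]
ee_rot: [3.141, -0.0, 0.714]
wrist_force: [-0.3, -0.4, -0.2]
width: 0.0005
finger_force: 0.0
top [ 0.42103043 -0.12161572  0.20203394]
scene [ 0.42283512 -0.11928972  0.20151379]
red [ 0.39983433 -0.14222656  0.01200921] [ 0.44024298 -0.10311352  0.10947645]
```

View pics/s7.png

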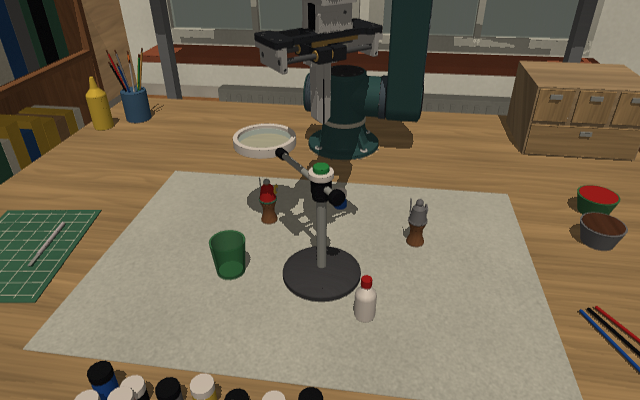

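The lens is above the red figure, everything is still standing in place, the button is up again and the robot is clear. I'm handing it in.

```bash
python3 -c "
from bench import robot
print(robot.close_job())"
```

```text
the job is handed in; nothing more can be done
None
```

The job is handed in: the lens is within about 4 mm of centred over the red figure, the light button was pressed to its stop and released (I could not confirm the light itself in the images), and nothing else looks to have moved.

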